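# Clear the mixer and sort the samples

## Task

Put the tubes away by cap colour: both red-capped tubes into the red tray and the purple-capped tube into the purple tray, each lying flat on the tray's floor and not on top of another. Flip the yellow-handled hold-down clamp over to its open side and leave it open, and only then take the metal sample block out of the mixer and stand it upright on the floor of the teal tray. Do not disturb the amber bottle.

Things in the scene. Friction and masses are not known exactly. Their poses are not given: they have to be found in the camera images.
- tube_red_long: Closed sample tube lying on the bench, 105 mm long, 30 g: frosted white round body 18 mm in diameter, red six-sided cap (20 mm long) at its +x end and red six-sided foot (12 mm long) at the other, both 24 mm across flats, so it lies level and does not roll. Origin on the axis at mid-length, 12 mm above what it lies on; x along the tube towards the cap.
- tube_red_short: Closed sample tube lying on the bench, 80 mm long, 30 g: frosted white round body 18 mm in diameter, red six-sided cap (20 mm long) at its +x end and red six-sided foot (12 mm long) at the other, both 24 mm across flats, so it lies level and does not roll. Origin on the axis at mid-length, 12 mm above what it lies on; x along the tube towards the cap.
- tube_purple: Closed sample tube lying on the bench, 105 mm long, 30 g: frosted white round body 18 mm in diameter, purple six-sided cap (20 mm long) at its +x end and purple six-sided foot (12 mm long) at the other, both 24 mm across flats, so it lies level and does not roll. Origin on the axis at mid-length, 12 mm above what it lies on; x along the tube towards the cap.
- block: Aluminium block with four dark wells on top, 60 (its x) x 40 (its y) x 36 mm high, 230 g; origin at the centre of its underside. Stands 30 mm above the bench on a white fixed mixer base (80 mm wide, 155 mm long, aligned with it), in a nest of lips 5 mm high with 2 mm of play: lift straight up. The clamp stands on its +x side, pad on its top near that edge.
- tray_red: Red plastic sorting tray, fixed to the bench, open on top: 140 mm (its x) by 124 mm (its y) by 20 mm high outside, walls and floor 4 mm thick (inside 132 x 116 mm, floor 4 mm above the bench). For the two red-capped tubes. Origin at the centre of its underside; z up.
- tray_purple: Purple plastic sorting tray, fixed to the bench, open on top: 140 mm (its x) by 124 mm (its y) by 20 mm high outside, walls and floor 4 mm thick (inside 132 x 116 mm, floor 4 mm above the bench). For the purple-capped tube. Origin at the centre of its underside; z up.
- tray_teal: Teal (blue-green) plastic sorting tray, fixed to the bench, open on top: 140 mm (its x) by 124 mm (its y) by 20 mm high outside, walls and floor 4 mm thick (inside 132 x 116 mm, floor 4 mm above the bench). For the sample block. Origin at the centre of its underside; z up.
- clamp (a joint): Clamp hinge, rad: 0 clamped, 2.0 open stop. Axis level along the block's y, 85 mm from its centre to its +x, 78 mm above the bench. Handle and 70 mm arm are one piece. Clamped: arm level over the block, handle up, leaning 25 deg towards it. Push the handle to the block's +x (1 to 2 N): past about 1.0 it falls to the stop by itself, handle level and away, arm up clear of the block.
- clamp_grip (a point): Point on the axis of the clamp's yellow round handle, 70 mm from the hinge; the yellow grip is 18 mm in diameter, 62 mm long, and ends 21 mm beyond this point. When clamped it is about 141 mm above the bench.
- bottle: Bystander, leave alone: amber glass bottle with white cap, 56 mm in diameter, 110 mm high, standing beyond the trays. Origin at the centre of its underside.

How it is judged (in metres and radians):
On the way:
1. the clamp has been flipped to its open side while the block is still in its nest (value of joint clamp above 1.5 rad and distance of block from where it was at the start of the episode below 0.015 m), for 0.2 s.
At the end, for the whole second after the job is handed in: Red-capped tubes on the red tray's floor, purple on the purple tray's (level within 0.12 rad, axis 8-24 mm above the tray's underside), block on the teal tray's floor (underside under 10 mm up, tilt under 0.1 rad), all centres inside the trays, clamp past 1.5 rad, all at rest (x of tube_red_long in the frame of tray_red between -0.066 and 0.066 m and y of tube_red_long in the frame of tray_red between -0.056 and 0.056 m and z of tube_red_long in the frame of tray_red between 0.008 and 0.024 m and angle between tube_red_long's own x axis and vertical between 1.45 and 1.69 rad and linear speed of each of tube_red_long, tube_red_short, tube_purple, block below 0.02 m/s and angular speed of each of tube_red_long, tube_red_short, tube_purple, block below 0.3 rad/s and x of tube_red_short in the frame of tray_red between -0.066 and 0.066 m and y of tube_red_short in the frame of tray_red between -0.056 and 0.056 m and z of tube_red_short in the frame of tray_red between 0.008 and 0.024 m and angle between tube_red_short's own x axis and vertical between 1.45 and 1.69 rad and x of tube_purple in the frame of tray_purple between -0.066 and 0.066 m and y of tube_purple in the frame of tray_purple between -0.056 and 0.056 m and z of tube_purple in the frame of tray_purple between 0.008 and 0.024 m and angle between tube_purple's own x axis and vertical between 1.45 and 1.69 rad and x of block in the frame of tray_teal between -0.06 and 0.06 m and y of block in the frame of tray_teal between -0.05 and 0.05 m and z of block in the frame of tray_teal between -0.002 and 0.01 m and angle between block's own z axis and vertical below 0.1 rad and value of joint clamp above 1.5 rad); the robot touches nothing.
It fails at once if the block is moved 15 mm or more while the clamp is still closed (under 1.0 rad) (distance of block from where it was at the start of the episode above 0.015 m and value of joint clamp below 1 rad).
It fails at once if the bottle is moved more than 20 mm or tipped (distance of bottle from where it was at the start of the episode above 0.02 m or angle between bottle's own z axis and vertical above 0.3 rad).
It also fails if it takes over 112 s, if anything falls off the work surface, if the arm or the gripper's body presses on something with over 40 N, if the wrist force passes 120 N, or if a joint passes its speed limit or range.

## Robot

A 6-joint arm with a two-finger parallel gripper is mounted at the origin on the work surface. World frame = base frame: x ahead of the robot, y to its left, z up, the work surface at z = 0. Lengths are in mm, angles in rad, forces in N, time in s.
With the tool pointing down it reaches from about 350 to 775 mm from the base axis. Payload 7.3 kg.
Tool frame: the origin (TCP) lies midway between the tips of the shut fingers; the grasp point (between the pads) lies 19 mm behind it; x points along the fingers, y is the direction in which the jaws open and shut, and the axes are right-handed (so a half turn about x gives the same grasp; the last joint's range is limited). The gripper opens to 92 mm and grips with 3 to 60 N. Pads are 19 mm wide; open, the fingers measure 130 mm over their backs; the gripper's body (75 mm by 190 mm) begins 47 mm behind the grasp point.
Start: joints at [1.188, 0.342, 1.524, -0, 1.275, -0.146], TCP at [123.145, 510.373, 226.741] pointing down, gripper open.
Joint ranges: [-2.53, 2.53], [-0.77, 2.02], [0.04, 2.7], [-1, 4.14], [0.28, 2.66], [-3.11, 3.11]. Speed limits (rad/s): [2.57, 2.57, 3.14, 3.14, 3.14, 3.14].

## Interface

Orientations are given as [roll, pitch, yaw] about the fixed x, y, z axes, in that order (R = Rz(yaw) Ry(pitch) Rx(roll)).
In Python, from plant import get_obs, capture, close_job gives the robot as it stands. The module is installed in compiled form; this text tells all that it offers.
- The arm moves only by the tool send_rows, never from a script. Its argument "moves" is a list of rows, each a list of 4 numbers: the shift along the tool's x, y, z in mm, then the turn about the tool's x in degrees. In form: [[tx, ty, tz, yaw], ...]. A call has 1 to 8 rows; each row shifts and turns the commanded pose from where the row before left it, along the tool's axes as they then stand; what a row does not reach is not made up. A row lasts 1/8 s, in which the tool goes at most 62.5 mm and 10.7 degrees, less where a joint would pass 70% of its speed; a pose out of reach is approached as far as the arm can. A call with a gripper value outside its range is refused whole. "hand" is the opening, from 0 (shut) to 1 (fully open), set as the call begins (left out, the last holds). The fingers move at their own pace and stop on an object; the grip force is fixed at half the most. Time passes only in rows, so rows that do not move let the fingers close. It gives the time, the measured TCP pose, the force and the opening at its end, in the units of the state.
- get_obs(): the state, without advancing time (a new reading comes with each control period).
- capture(name): name is "scene" or "top" or "wrist"; returns a dict with "image" (400x640x3 uint8, red, green, blue), "K" (3x3 intrinsics, pixels), "dist" ([k1, k2, p1, p2, k3] as OpenCV has them; the pictures are not rectified), "position" and "attitude" of the camera in the world; the wrist camera has in their place "mount" (4x4, takes a point from camera to tool coordinates, whose origin is the TCP and whose axes are the tool frame's). Camera axes: x right, y down, z forward; pixel columns grow to the right and rows downward; lengths in mm; the calibration is good to about 2 mm. A picture is of the moment at which its call begins: read the wrist's pose just before it. There is no depth.
- close_job(): hands the job in, once; it reports no verdict.
The state is a dict: "time": time; "joint_positions": joint angles; "dq": joint speeds; "tau": joint torques, N m; "tool_pos": TCP position; "tcp_rot": TCP orientation; "contact_force": force on the tool from outside, world axes, zero at the start; "moment": the same for the moment, N m; "grip_width": finger opening in mm.
Only numpy, scipy, OpenCV 4.12 (cv2) and the standard library are available. Lean on these libraries where they do the work, as an engineer would, in place of code of your own. Each camera call takes 0.05 s, during which the arm holds its last target. There are 200 camera calls.

## Working session

There is one attempt and no reset: what is moved stays moved. The work goes in short steps, Python scripts to look and compute and a tool call to move; the robot and the scene stay as the last step left them, time stands still between calls to the robot, and variables do not carry over. Pictures are saved under pics/ and viewed, about 12 in all and at most 16, crops included, and the job is handed in when it is done.

Besides the shell and the picture viewer there is one more tool, called after "Request:" as name([rows], argument=value, ...), one row to a line, values as JSON. send_rows: Moves the arm, as the interface text tells. Its arguments: {"type":"object","properties":{"moves":{"type":"array","items":{"type":"array","items":{"type":"number"}}},"hand":{"type":"number"}},"required":["moves"]}

```bash
mkdir -p pics; ls; python3 - <<'E'
from plant import *
import cv2
o=get_obs();print(o)
for n in("scene","top"):
    c=capture(n);cv2.imwrite(f"pics/{n}0.png",c["image"][:,:,::-1])
    print(n,{k:v for k,v in c.items() if k!="image"})
c=capture("wrist");print(c["mount"],c["K"],c["dist"])
E
```

```text
pics
{'time': 0.0, 'joint_positions': array([ 1.18802212e+00,  3.42721102e-01,  1.52500847e+00, -3.78035551e-06,
        1.27536671e+00, -1.45991121e-01]), 'dq': array([ 0.00032372, -0.0003232 , -0.00049474,  0.00118836,  0.00137556,
       -0.0008255 ]), 'tau': array([-2.60759180e-04, -4.31247175e+01, -2.44218546e+01,  7.16391834e-02,
        5.61482913e-02, -1.25706447e-04]), 'tool_pos': array([122.97910439, 509.98817091, 226.04877297]), 'tcp_rot': array([-1.71438332,  1.5692927 , -1.9511653 ]), 'contact_force': array([ 0.01821446,  0.570187  , -0.0957862 ]), 'moment': array([-0.08221137, -0.00680247, -0.01546278]), 'grip_width': 91.84037324094905}
scene {'K': array([[425.83149354,   0.        , 312.60879257],
       [  0.        , 425.83149354, 199.42910719],
       [  0.        ,   0.        ,   1.        ]]), 'dist': array([-0.00629925,  0.        ,  0.        ,  0.        ,  0.        ]), 'position': array([1317.49398407,   73.91688077,  726.25562962]), 'attitude': array([-2.28100758,  0.01667382,  1.66791824])}
top {'K': array([[423.6208402 ,   0.        , 313.12536671],
       [  0.        , 423.6208402 , 199.22154516],
       [  0.        ,   0.        ,   1.        ]]), 'dist': array([0.02534621, 0.        , 0.        , 0.        , 0.        ]), 'position': array([ 527.01433346,   -2.93332412, 1141.42817497]), 'attitude': array([-3.06411805,  0.00465526, -1.54750312])}
[[ 7.18968270e-04 -2.56388153e-01  9.66573638e-01 -1.58180892e+02]
 [ 9.99999609e-01 -3.13930090e-04 -8.27102988e-04  1.36555028e+00]
 [ 5.15495956e-04  9.66573855e-01  2.56387827e-01 -6.83486086e+01]
 [ 0.00000000e+00  0.00000000e+00  0.00000000e+00  1.00000000e+00]] [[353.70514951   0.         314.09465729]
 [  0.         353.70514951 202.83467489]
 [  0.           0.           1.        ]] [-0.07999389  0.          0.          0.          0.        ]
```

View pics/top0.png

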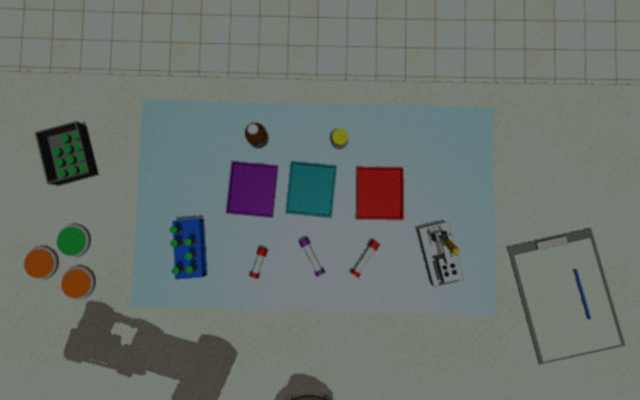

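View pics/scene0.png

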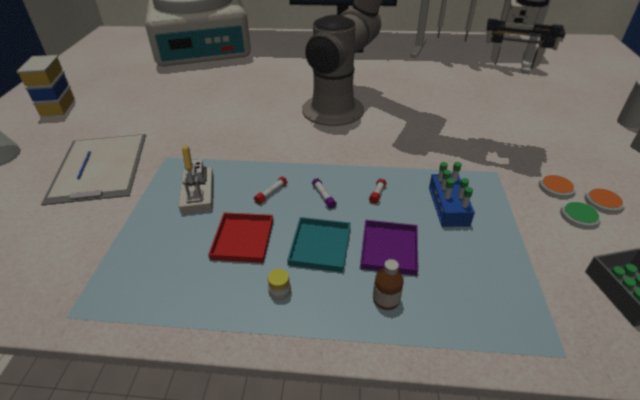

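Top view: trays purple (252,189), teal (312,189) and red (380,193). Tubes: short red (259,262), purple (312,256), long red (365,257). The mixer is at (440,253), with the yellow handle at (453,247), and the bottle is at (256,133). The scene view agrees.

```bash
cat > h.py <<'E'
import numpy as np,cv2
from plant import *
from scipy.spatial.transform import Rotation as Ro
def rot(a): return Ro.from_euler('xyz',a).as_matrix()
def cap(n):
    o=get_obs();c=capture(n)
    if n=="wrist":
        R=rot(o["tcp_rot"]);M=np.array(c["mount"]);c["R"]=R@M[:3,:3];c["p"]=R@M[:3,3]+o["tool_pos"]
    else: c["R"]=rot(c["attitude"]);c["p"]=np.array(c["position"])
    return c
def ray(c,uv):
    q=cv2.undistortPoints(np.array(uv,float).reshape(-1,1,2),c["K"],c["dist"]).reshape(-1,2)
    d=np.c_[q,np.ones(len(q))]@c["R"].T
    return d/np.linalg.norm(d,axis=1)[:,None]
def plane(c,uv,z):
    d=ray(c,uv);return c["p"]+d*((z-c["p"][2])/d[:,2])[:,None]
def tri(c1,u1,c2,u2):
    d1=ray(c1,[u1])[0];d2=ray(c2,[u2])[0]
    s=np.linalg.lstsq(np.c_[d1,-d2],c2["p"]-c1["p"],rcond=None)[0]
    a=c1["p"]+s[0]*d1;b=c2["p"]+s[1]*d2;return (a+b)/2,np.linalg.norm(a-b)
def proj(c,P):
    Rt=c["R"].T;return cv2.projectPoints(np.array(P,float).reshape(-1,3),cv2.Rodrigues(Rt)[0],-Rt@c["p"],c["K"],c["dist"])[0].reshape(-1,2)
def hsv(c): return cv2.cvtColor(c["image"],cv2.COLOR_RGB2HSV)
RNG=dict(red=[(0,130,60,8,255,255),(172,130,60,180,255,255)],purple=[(130,90,40,165,255,255)],teal=[(80,140,50,95,255,255)],yellow=[(20,130,90,32,255,255)])
def blobs(c,col,amin=15):
    H=hsv(c);m=sum(cv2.inRange(H,r[:3],r[3:]) for r in RNG[col])
    n,l,s,ce=cv2.connectedComponentsWithStats(m.astype(np.uint8))
    return [(s[i,4],ce[i],(l==i).astype(np.uint8)) for i in range(1,n) if s[i,4]>=amin]
E
python3 - <<'E'
from h import *
o=get_obs();print(np.round(rot(o["tcp_rot"]),3))
for n in("top","scene"):
  c=cap(n);print(n)
  for col in RNG:
    for a,ce,m in blobs(c,col,8):
        z=20 if a>600 else 12
        ct=cv2.findContours(m,0,2)[0][0].reshape(-1,2)
        P=plane(c,ct,z)[:,:2].astype(np.float32);r=cv2.minAreaRect(P)
        print(col,a,np.round(ce),"centroid",np.round(plane(c,[ce],z)[0][:2],1),"rect",np.round(r[0],1),np.round(r[1],1),round(r[2],1))
c=cap("top");im=c["image"][200:300,400:480,::-1]
cv2.imwrite("pics/mix.png",cv2.resize(im,None,fx=6,fy=6,interpolation=2))
E
```

```text
[[-0.     0.235  0.972]
 [-0.001  0.972 -0.235]
 [-1.    -0.001 -0.   ]]
top
red 2348 [379. 193.] centroid [ 634.9 -171.1] rect [ 635.9 -171.6] [136.4 119.7] 0.9
red 53 [374. 244.] centroid [ 498.2 -159.3] rect [ 498.3 -159.6] [19.8 18.2] 60.4
red 60 [262. 251.] centroid [473.5 136.8] rect [473.5 136.7] [21.8 19.1] 73.0
red 28 [355. 273.] centroid [ 422.4 -111. ] rect [ 422.8 -111.1] [18.5  9.3] 46.5
red 34 [254. 275.] centroid [410.8 155.4] rect [410.9 155.5] [21.8 10.3] 75.6
purple 2382 [251. 189.] centroid [637.4 168.9] rect [638.1 168.9] [123.1 138.2] 85.9
purple 59 [304. 241.] centroid [501.6  26.1] rect [501.5  26. ] [18.5 21.2] 1.4
purple 33 [320. 272.] centroid [422.  -17.1] rect [422.  -17.2] [ 9.3 21.2] 27.7
teal 2269 [311. 189.] centroid [641.2  11.3] rect [641.8  11.2] [119.4 136.6] 85.5
teal 8 [188. 244.] centroid [486.6 334.3] rect [487.1 334.7] [18.7  4.5] 83.2
teal 8 [186. 270.] centroid [418.8 334. ] rect [418.5 333.6] [17.7  5.8] 29.2
yellow 146 [340. 137.] centroid [784.5 -63.2] rect [784.8 -61.6] [38.4 37.8] 1.0
yellow 31 [455. 251.] centroid [ 486.1 -373.9] rect 
[... 399 characters left out ...]
9.7] rect [471.  139.4] [21.5 40.1] 71.6
red 2433 [242. 238.] centroid [ 649.  -167.7] rect [ 643.3 -169.3] [150.9 124.3] 0.7
purple 16 [315. 181.] centroid [413.5 -19.4] rect [415.3 -20.6] [ 9.2 25.3] 57.1
purple 78 [330. 202.] centroid [499.4  26.8] rect [499.1  26.7] [38.  21.8] 25.0
purple 2476 [390. 246.] centroid [647.5 171. ] rect [645.9 170.9] [120.8 151.9] 85.8
teal 2107 [320. 244.] centroid [655.5  14.4] rect [645.1  13.5] [119.5 138.7] 85.5
teal 8 [324. 221.] centroid [569.5  18.1] rect [569.5  18.1] [17.  0.] 94.6
yellow 111 [186. 157.] centroid [ 329.5 -407.1] rect [ 329.1 -407.6] [119.   15.7] 21.7
yellow 260 [278. 278.] centroid [750.9 -67.3] rect [750.4 -67.3] [40.3 39.3] 4.8
```

View pics/mix.png

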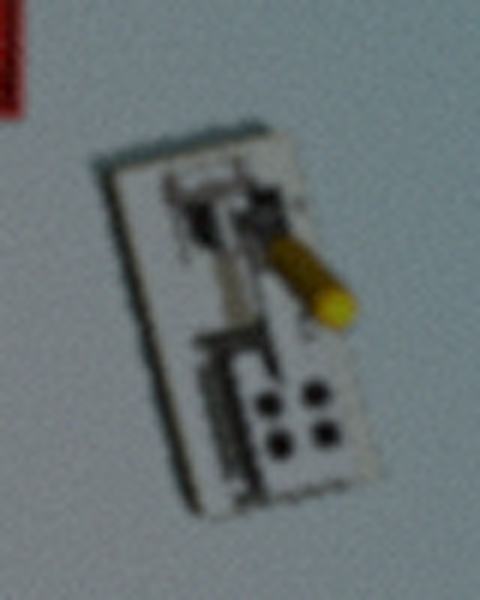

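```bash
cat >> h.py <<'E'
def plan(*wps):
    """wps: (x,y,z,angle of tool z deg in world); prints total tool shift, turn per waypoint, from measured pose"""
    o=get_obs();R=rot(o["tcp_rot"]);p=np.array(o["tool_pos"]);print("at",np.round(p,1),"ang",round(np.degrees(np.arctan2(R[1,2],R[0,2])),1),"t",round(o["time"],2),"w",round(o["grip_width"],1),"F",np.round(o["contact_force"],1),"tilt",np.round(R[:,0],4))
    a=np.degrees(np.arctan2(R[1,2],R[0,2]))
    for w in wps:
        t=np.radians(a);d=np.array(w[:3])-p
        z=np.array([np.cos(t),np.sin(t),0]);y=np.array([-np.sin(t),np.cos(t),0])  # x down: y = z cross x
        turn=-((w[3]-a+90)%180-90)
        print("->",w,"shift x %.1f y %.1f z %.1f turn %.1f"%(-d[2],d@y,d@z,turn));p=np.array(w[:3]);a=a-turn
E
python3 - <<'E'
from h import *
c=cap("top");s=cap("scene")
f=lambda L:[(400+x/6,200+y/6) for x,y in L]
w=plane(c,f([(268,405),(316,393),(280,443),(326,433)]),66);print("wells",np.round(w,1),w.mean(0))
b=plane(c,f([(115,172),(288,130),(378,470),(202,516)]),30);print("base",np.round(b,1),np.round(b.mean(0),1),[round(np.linalg.norm(b[i]-b[i-1])) for i in range(4)])
e=b[0]-b[3]+b[1]-b[2];print("ang",np.degrees(np.arctan2(e[1],e[0])))
im=s["image"][130:225,160:230,::-1];cv2.imwrite("pics/mix2.png",cv2.resize(im,None,fx=6,fy=6,interpolation=2))
# handle: top end of yellow
H=[b for b in blobs(c,"yellow",8) if b[1][0]>430][0];G=[b for b in blobs(s,"yellow",20) if b[1][0]<220][0]
ys,xs=np.nonzero(G[2]);print("scene yellow top",xs[ys<ys.min()+3].mean(),ys.min(),ys.max())
print(tri(c,(400+337/6,200+308/6),s,(xs[ys<ys.min()+4].mean(),ys.min()+2)))
plan((444,145.5,120,-16.5),(444,145.5,4,-16.5))
E
```

```text
wells [[ 446.5 -329.2   66. ]
 [ 452.  -349.1   66. ]
 [ 431.  -334.1   66. ]
 [ 435.6 -353.2   66. ]] [ 441.25526873 -341.42677708   66.        ]
base [[ 542.4 -274.2   30. ]
 [ 562.5 -349.1   30. ]
 [ 417.4 -387.    30. ]
 [ 395.9 -311.8   30. ]] [ 479.5 -330.5   30. ] [151, 77, 150, 78]
ang 14.51462396216761
scene yellow top 185.30769230769232 146 168
(array([ 490.33943717, -327.23904707,  154.5755105 ]), np.float64(2.9964683683721294))
at [123.1 510.3 226.6] ang -13.6 t 0.4 w 91.5 F [ 0.1  1.6 -0.4] tilt [-1.e-04 -2.e-04 -1.e+00]
-> (444, 145.5, 120, -16.5) shift x 106.6 y -279.4 z 397.5 turn 2.9
-> (444, 145.5, 4, -16.5) shift x 116.0 y 0.0 z 0.0 turn -0.0
```

View pics/mix2.png

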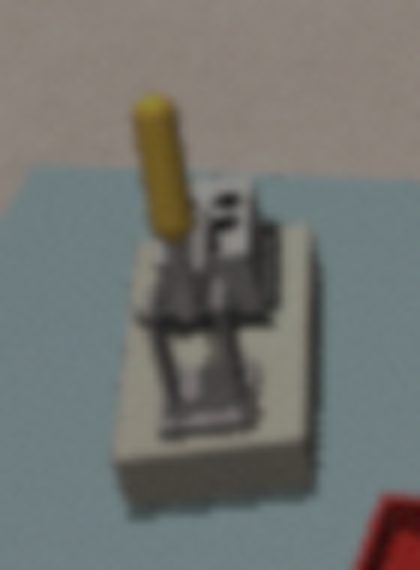

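Request:
send_rows([
  [10.6,-28,40,0],
  [10.6,-28,40,0],
  [10.6,-28,40,0],
  [10.6,-28,40,0],
  [10.6,-28,40,0],
  [10.6,-28,40,0],
  [10.6,-28,40,0],
  [10.6,-28,40,0],
], hand=0.6)

```text
time: 1.4
tool_pos: [382.8, 216.3, 141.9]
tcp_rot: [0.73, 1.57, 0.494]
contact_force: [0.8, -0.1, 1.3]
grip_width: 55.2
```

Request:
send_rows([
  [10.6,-28,40,2.9],
  [10.6,-28,37,0],
  [0,0,0,0],
  [0,0,0,0],
])

```text
time: 1.9
tool_pos: [441.1, 143.8, 120.7]
tcp_rot: [2.944, 1.57, 2.656]
contact_force: [0.8, -0.2, -0.5]
grip_width: 54.8
```

```bash
python3 - <<'E'
from h import *
c=cap("wrist");cv2.imwrite("pics/w1.png",c["image"][:,:,::-1])
for a,ce,m in blobs(c,"red",60): print(a,np.round(ce),np.round(plane(c,[ce],12)[0],1))
plan((444,145.5,4,-16.5))
E
```

```text
634 [318. 161.] [413.  156.6  12. ]
848 [317. 243.] [476.2 137.4  12. ]
at [441.  144.3 120.9] ang -16.4 t 1.95 w 55.2 F [-0.   0.3 -0.6] tilt [-2.e-04  3.e-04 -1.e+00]
-> (444, 145.5, 4, -16.5) shift x 116.9 y 2.0 z 2.5 turn 0.1
```

View pics/w1.png

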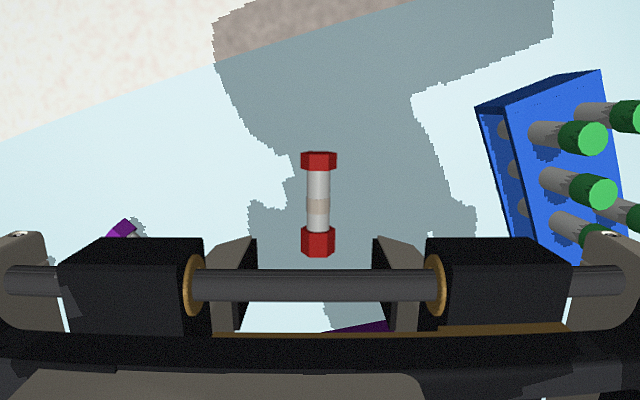

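Wrist view: the short red tube runs straight down column 318 (foot at row 161, cap at row 243), square between the fingers. Descending.

Request:
send_rows([
  [40,2,3.5,0],
  [40,0,0,0],
  [25,0,0,0],
  [12,0,0,0],
  [0,0,0,0],
])

```text
time: 2.58
tool_pos: [445.1, 145.2, 3.7]
tcp_rot: [-2.899, 1.57, 3.098]
contact_force: [0.5, -0.1, -1.1]
grip_width: 55.4
```

Request:
send_rows([
  [0,0,0,0],
  [0,0,0,0],
  [0,0,0,0],
  [0,0,0,0],
  [0,0,0,0],
  [-5,0,0,0],
  [-25,0,0,0],
  [-40,0,0,0],
], hand=0)

```text
time: 3.58
tool_pos: [444.5, 144.4, 73.8]
tcp_rot: [-2.732, 1.568, -3.019]
contact_force: [0.6, 0.3, -0.4]
grip_width: 17.3
```

```bash
python3 - <<'E'
from h import *
plan((637,-199,75,1),(637,-199,11,1))
E
```

```text
at [444.5 144.4  73.8] ang -16.5 t 3.58 w 17.3 F [ 0.6  0.3 -0.4] tilt [-3.1e-03 -4.0e-04 -1.0e+00]
-> (637, -199, 75, 1) shift x -1.2 y -274.7 z 282.0 turn -17.5
-> (637, -199, 11, 1) shift x 64.0 y 0.0 z 0.0 turn -0.0
```

Request:
send_rows([
  [0,-33.8,35.1,0],
  [0,-33.8,35.1,0],
  [0,-33.8,35.1,0],
  [0,-33.8,35.1,0],
  [0,-33.8,35.1,0],
  [0,-33.8,35.1,0],
  [0,-33.8,35.1,0],
  [0,-33.8,35.1,-8.7],
])

```text
time: 4.58
tool_pos: [638.5, -195.7, 73.7]
tcp_rot: [2.453, 1.57, 2.321]
contact_force: [0.3, -0.4, 0.2]
grip_width: 17.0
```

Request:
send_rows([
  [10,0,0,-8.7],
  [20,0,0,0],
  [0,0,0,0],
  [0,0,0,0],
])

```text
time: 5.08
tool_pos: [638.3, -194.3, 44.4]
tcp_rot: [-0.272, 1.57, -0.255]
contact_force: [-0.0, -0.7, -0.5]
grip_width: 17.2
```

```bash
python3 - <<'E'
from h import *
plan((637,-194.5,9,1))
E
```

```text
at [ 638.3 -194.3   44.4] ang 0.9 t 5.08 w 17.2 F [-0.  -0.7 -0.5] tilt [ 5.e-04 -1.e-04 -1.e+00]
-> (637, -194.5, 9, 1) shift x 35.4 y -0.2 z -1.3 turn -0.1
```

Request:
send_rows([
  [20,0,0,0],
  [12,0,0,0],
  [3.5,0,0,0],
  [0,0,0,0],
])

```text
time: 5.58
tool_pos: [637.7, -194.1, 8.0]
tcp_rot: [2.722, 1.57, 2.738]
contact_force: [-1.7, 1.0, 1.4]
grip_width: 17.1
```

Request:
send_rows([
  [0,0,0,0],
  [0,0,0,0],
  [0,0,0,0],
  [-8,0,0,0],
  [-20,0,0,0],
  [-30,0,0,0],
  [-30,0,0,0],
  [0,0,0,0],
], hand=0.27)

```text
time: 6.58
tool_pos: [640.1, -195.2, 100.8]
tcp_rot: [-0.416, 1.563, -0.399]
contact_force: [1.1, -0.2, -1.1]
grip_width: 25.3
```

```bash
python3 - <<'E'
from h import *
plan((463.5,-136,100,-32.5),(463.5,-136,3.5,-32.5))
E
```

```text
at [ 640.1 -195.2  100.8] ang 0.9 t 6.58 w 25.3 F [ 1.1 -0.2 -1.1] tilt [ 0.0071 -0.003  -1.    ]
-> (463.5, -136, 100, -32.5) shift x 0.8 y 62.1 z -175.6 turn 33.4
-> (463.5, -136, 3.5, -32.5) shift x 96.5 y 0.0 z 0.0 turn -0.0
```

Request:
send_rows([
  [0,15.5,-44,0],
  [0,15.5,-44,0],
  [0,15.5,-44,0],
  [0,15.5,-43.6,0],
  [10,0,0,8.4],
  [10,0,0,8.4],
  [10,0,0,8.4],
  [0,0,0,8.2],
], hand=0.6)

```text
time: 7.58
tool_pos: [460.7, -134.9, 65.4]
tcp_rot: [-3.054, 1.569, 2.657]
contact_force: [-0.6, -0.1, 0.4]
grip_width: 54.9
```

Request:
send_rows([
  [0,0,0,0],
  [0,0,0,0],
])

```text
time: 7.82
tool_pos: [461.5, -135.2, 66.3]
tcp_rot: [0.815, 1.571, 0.251]
contact_force: [0.3, 0.6, -0.2]
grip_width: 55.4
```

```bash
python3 - <<'E'
from h import *
plan((463.5,-136,3.5,-32.5))
c=cap("wrist")
for a,ce,m in blobs(c,"red",60): print(a,np.round(ce),np.round(plane(c,[ce],12)[0],1))
E
```

```text
at [ 461.5 -135.2   66.3] ang -32.3 t 7.83 w 55.4 F [ 0.3  0.6 -0.2] tilt [ 1.e-04  0.e+00 -1.e+00]
-> (463.5, -136, 3.5, -32.5) shift x 62.8 y 0.4 z 2.1 turn 0.2
1033 [315. 150.] [ 424.2 -109.2   12. ]
130 [314. 304.] [ 511.6 -165.1   12. ]
```

Request:
send_rows([
  [30,1,2,0],
  [22,0,0,0],
  [10.5,0,0,0],
  [0,0,0,0],
])

```text
time: 8.38
tool_pos: [463.5, -135.3, 3.4]
tcp_rot: [-3.094, 1.57, 2.623]
contact_force: [0.4, 0.5, 0.9]
grip_width: 55.2
```

Request:
send_rows([
  [0,0,0,0],
  [0,0,0,0],
  [0,0,0,0],
  [0,0,0,0],
  [0,0,0,0],
  [-10,0,0,0],
  [-25,0,0,0],
  [-35,0,0,0],
], hand=0)

```text
time: 9.38
tool_pos: [463.1, -135.2, 74.4]
tcp_rot: [-3.056, 1.569, 2.661]
contact_force: [0.1, -0.4, -0.1]
grip_width: 17.1
```

```bash
python3 - <<'E'
from h import *
plan((637,-148,74,1))
E
```

```text
at [ 463.1 -135.2   74.4] ang -32.5 t 9.38 w 17.1 F [ 0.1 -0.4 -0.1] tilt [-1.6e-03  8.0e-04 -1.0e+00]
-> (637, -148, 74, 1) shift x 0.4 y 82.5 z 153.5 turn -33.5
```

Request:
send_rows([
  [0,20.6,38.4,0],
  [0,20.6,38.4,0],
  [0,20.6,38.4,0],
  [0,20.6,38.4,0],
  [0,0,0,-8.4],
  [0,0,0,-8.4],
  [0,0,0,-8.4],
  [0,0,0,-8.3],
])

```text
time: 10.38
tool_pos: [637.4, -148.3, 74.1]
tcp_rot: [2.358, 1.571, 2.381]
contact_force: [0.6, -0.1, -0.1]
grip_width: 17.1
```

Request:
send_rows([
  [15,0,0,0],
  [15,0,0,0],
  [0,0,0,0],
  [0,0,0,0],
])

```text
time: 10.88
tool_pos: [637.6, -148.4, 43.5]
tcp_rot: [2.564, 1.57, 2.581]
contact_force: [0.3, -0.6, 0.7]
grip_width: 17.0
```

```bash
python3 - <<'E'
from h import *
plan((637,-148,8.5,1))
E
```

```text
at [ 637.6 -148.4   43.5] ang 1.0 t 10.88 w 17.0 F [ 0.3 -0.6  0.7] tilt [-3.e-04  2.e-04 -1.e+00]
-> (637, -148, 8.5, 1) shift x 35.0 y 0.4 z -0.6 turn -0.0
```

Request:
send_rows([
  [20,0.4,-0.6,0],
  [11,0,0,0],
  [4,0,0,0],
  [0,0,0,0],
])

```text
time: 11.38
tool_pos: [637.1, -148.1, 8.9]
tcp_rot: [0.154, 1.571, 0.172]
contact_force: [0.1, -1.1, -0.2]
grip_width: 17.1
```

Request:
send_rows([
  [0,0,0,0],
  [0,0,0,0],
  [0,0,0,0],
  [-8,0,0,0],
  [-20,0,0,0],
  [-30,0,0,0],
  [0,0,0,0],
  [0,0,0,0],
], hand=0.27)

```text
time: 12.38
tool_pos: [636.6, -147.9, 66.4]
tcp_rot: [2.597, 1.57, 2.615]
contact_force: [0.8, 0.4, -0.7]
grip_width: 25.0
```

```bash
python3 - <<'E'
from h import *
plan((464.5,5.8,66,28.4))
E
```

```text
at [ 636.6 -147.9   66.4] ang 1.0 t 12.38 w 25.0 F [ 0.8  0.4 -0.7] tilt [-5.e-04  3.e-04 -1.e+00]
-> (464.5, 5.8, 66, 28.4) shift x 0.4 y 156.8 z -169.3 turn -27.4
```

Request:
send_rows([
  [0,31.4,-33.9,0],
  [0,31.4,-33.9,0],
  [0,31.4,-33.9,0],
  [0,31.4,-33.9,0],
  [0,31.4,-33.9,0],
  [0,0,0,-9.1],
  [0,0,0,-9.1],
  [0,0,0,-9.1],
], hand=0.6)

```text
time: 13.38
tool_pos: [463.8, 6.2, 65.9]
tcp_rot: [2.449, 1.569, 2.949]
contact_force: [0.2, 0.5, -0.2]
grip_width: 54.8
```

Request:
send_rows([
  [0,0,0,0],
  [0,0,0,0],
])

```text
time: 13.62
tool_pos: [464.3, 5.9, 66.2]
tcp_rot: [2.418, 1.57, 2.91]
contact_force: [0.2, -0.1, -0.1]
grip_width: 55.2
```

```bash
python3 - <<'E'
from h import *
plan((464.5,5.8,3.5,28.4))
c=cap("wrist")
for a,ce,m in blobs(c,"purple",60): print(a,np.round(ce),np.round(plane(c,[ce],12)[0],1))
c=cap("top");cv2.imwrite("pics/top1.png",cv2.resize(c["image"][140:300,220:480,::-1],None,fx=3,fy=3,interpolation=2))
E
```

```text
at [464.3   5.9  66.2] ang 28.2 t 13.62 w 55.2 F [ 0.2 -0.1 -0.1] tilt [-1.1e-03  3.0e-04 -1.0e+00]
-> (464.5, 5.8, 3.5, 28.4) shift x 62.7 y -0.2 z 0.1 turn -0.2
993 [313. 147.] [423.8 -15.6  12. ]
72 [314. 303.] [515.6  34.4  12. ]
```

View pics/top1.png

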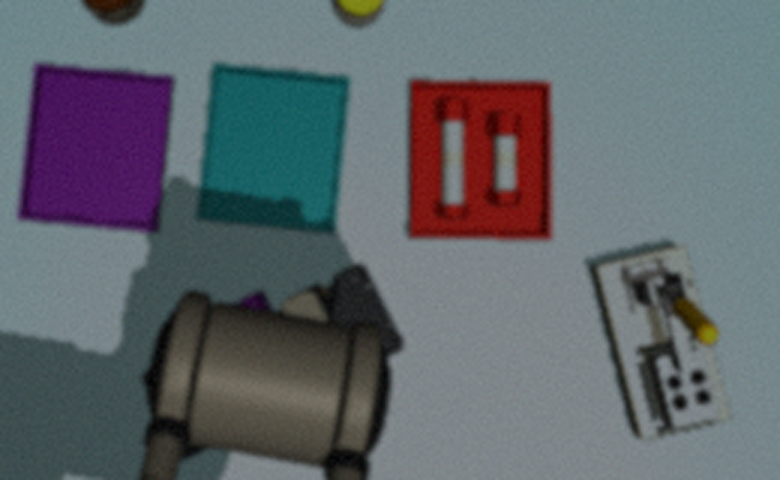

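Both red tubes lie parallel on the red tray's floor, at (453,158) and (505,158) in the crop. The purple tube is centred between the fingers.

Request:
send_rows([
  [30,0,0,0],
  [22,0,0,0],
  [10.5,0,0,0],
  [0,0,0,0],
])

```text
time: 14.22
tool_pos: [464.3, 5.9, 3.8]
tcp_rot: [2.428, 1.57, 2.922]
contact_force: [-1.1, -1.1, 0.2]
grip_width: 55.0
```

Request:
send_rows([
  [0,0,0,0],
  [0,0,0,0],
  [0,0,0,0],
  [0,0,0,0],
  [0,0,0,0],
  [-10,0,0,0],
  [-25,0,0,0],
  [-35,0,0,0],
], hand=0)

```text
time: 15.22
tool_pos: [464.0, 6.0, 74.9]
tcp_rot: [2.451, 1.569, 2.945]
contact_force: [-0.5, -0.6, -0.7]
grip_width: 16.9
```

```bash
python3 - <<'E'
from h import *
plan((636,169,74,-4))
E
```

```text
at [464.    6.   74.9] ang 28.3 t 15.22 w 16.9 F [-0.5 -0.6 -0.7] tilt [-1.9e-03  4.0e-04 -1.0e+00]
-> (636, 169, 74, -4) shift x 0.9 y 61.9 z 228.8 turn 32.3
```

Request:
send_rows([
  [0,12.4,45.8,0],
  [0,12.4,45.8,0],
  [0,12.4,45.8,0],
  [0,12.4,45.8,0],
  [0,12.4,45.6,0],
  [0,0,0,8],
  [0,0,0,8],
  [0,0,0,8],
])

```text
time: 16.23
tool_pos: [636.4, 169.2, 74.5]
tcp_rot: [3.073, 1.57, -3.139]
contact_force: [0.2, 0.3, -0.7]
grip_width: 17.0
```

Request:
send_rows([
  [15,0,0,8.3],
  [15,0,0,0],
  [20,0,0,0],
  [12,0,0,0],
  [0,0,0,0],
  [4,0,0,0],
  [0,0,0,0],
  [0,0,0,0],
])

```text
time: 17.23
tool_pos: [636.8, 169.1, 8.7]
tcp_rot: [0.311, 1.57, 0.242]
contact_force: [-0.3, -0.3, 0.1]
grip_width: 17.1
```

```bash
python3 - <<'E'
from h import *
plan((636,169,8.5,-4))
E
```

```text
at [636.8 169.1   8.7] ang -4.0 t 17.23 w 17.1 F [-0.3 -0.3  0.1] tilt [ 7.e-04  2.e-04 -1.e+00]
-> (636, 169, 8.5, -4) shift x 0.2 y -0.2 z -0.8 turn 0.0
```

Request:
send_rows([
  [0,0,0,0],
  [0,0,0,0],
  [0,0,0,0],
  [-8,0,0,0],
  [-30,0,0,0],
  [-50,0,0,0],
  [-50,0,0,0],
  [-50,0,0,0],
], hand=0.35)

```text
time: 18.23
tool_pos: [636.4, 169.1, 198.6]
tcp_rot: [0.385, 1.57, 0.316]
contact_force: [0.6, -0.3, -0.7]
grip_width: 32.0
```

```bash
python3 - <<'E'
from h import *
plan((410,-349,260,14.7))
E
```

```text
at [636.4 169.1 198.6] ang -4.0 t 18.23 w 32.0 F [ 0.6 -0.3 -0.7] tilt [ 8.e-04  3.e-04 -1.e+00]
-> (410, -349, 260, 14.7) shift x -61.4 y -532.5 z -190.1 turn -18.7
```

Request:
send_rows([
  [-5.1,-44.4,-15.8,0],
  [-5.1,-44.4,-15.8,0],
  [-5.1,-44.4,-15.8,0],
  [-5.1,-44.4,-15.8,0],
  [-5.1,-44.4,-15.8,0],
  [-5.1,-44.4,-15.8,0],
  [-5.1,-44.4,-15.8,0],
  [-5.1,-44.4,-15.8,0],
], hand=0)

```text
time: 19.23
tool_pos: [485.2, -177.8, 238.0]
tcp_rot: [-0.334, 1.57, -0.403]
contact_force: [0.9, 0.5, -0.2]
grip_width: 0.3
```

Request:
send_rows([
  [-5.1,-44.4,-15.8,0],
  [-5.1,-44.4,-15.8,0],
  [-5.1,-44.4,-15.8,0],
  [-5.1,-44.4,-15.8,-9.3],
  [0,0,0,-9.4],
  [0,0,0,0],
  [0,0,0,0],
])

```text
time: 20.1
tool_pos: [410.8, -348.9, 257.7]
tcp_rot: [-0.503, 1.57, -0.249]
contact_force: [0.5, -0.1, -0.5]
grip_width: 0.6
```

```bash
python3 - <<'E'
from h import *
plan((410,-349,260,14.7))
c=cap("wrist");cv2.imwrite("pics/w2.png",c["image"][:,:,::-1])
for a,ce,m in blobs(c,"yellow",60): print(a,np.round(ce))
print("wrist p",c["p"])
t=np.radians(14.7);e=np.array([np.cos(t),np.sin(t),0])
B=np.array([442,-341,66.]);Hh=B+85*e+[0,0,12];g=Hh-e*70*np.sin(.436)+[0,0,70*np.cos(.436)]
print(np.round(proj(c,[B,Hh,g]),0), np.round(Hh,1))
E
```

```text
at [ 410.8 -348.9  257.7] ang 14.6 t 20.1 w 0.6 F [ 0.5 -0.1 -0.5] tilt [ 3.e-04 -1.e-04 -1.e+00]
-> (410, -349, 260, 14.7) shift x -2.3 y 0.1 z -0.8 turn -0.1
wrist p [ 344.89053799 -364.9230505   415.8435884 ]
[[313. 210.]
 [313. 290.]
 [313. 295.]] [ 524.2 -319.4   78. ]
```

View pics/w2.png

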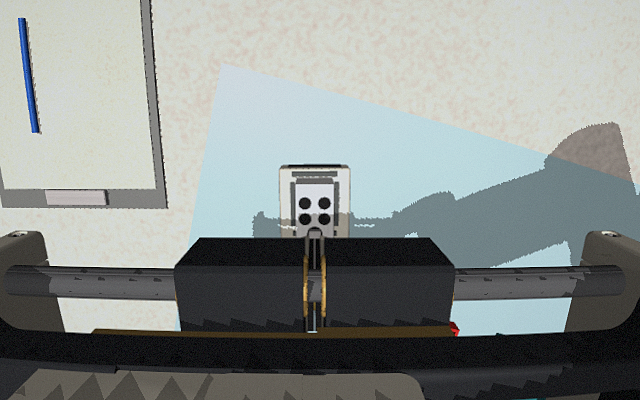

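The predicted block centre projects to (313,210) and the wells' centre is at (314,211), so the mixer pose is confirmed. Next I'll push the clamp handle.

Request:
send_rows([
  [20,0,12,0],
  [40,0,12,0],
  [40,0,13,0],
  [16,0,0,0],
  [0,0,0,0],
  [0,0,0,0],
])

```text
time: 20.9
tool_pos: [446.8, -340.7, 143.1]
tcp_rot: [-1.054, 1.568, -0.798]
contact_force: [0.5, -0.5, 0.3]
grip_width: 0.3
```

Request:
send_rows([
  [0,0,10,0],
  [0,0,10,0],
  [0,0,10,0],
  [0,0,10,0],
  [0,0,10,0],
  [0,0,10,0],
  [0,0,10,0],
  [0,0,10,0],
])

```text
time: 21.9
tool_pos: [524.4, -319.3, 141.2]
tcp_rot: [1.579, 1.571, 1.836]
contact_force: [-1.9, -0.6, -0.6]
grip_width: 0.1
```

Request:
send_rows([
  [0,0,10,0],
  [0,0,10,0],
  [-2,0,8,0],
  [-30,0,0,0],
  [-40,0,0,0],
  [-50,0,0,0],
  [0,0,0,0],
  [0,0,0,0],
])

```text
time: 22.9
tool_pos: [550.8, -312.3, 262.9]
tcp_rot: [2.051, 1.57, 2.309]
contact_force: [0.4, 0.4, -0.2]
grip_width: 0.4
```

```bash
python3 - <<'E'
from h import *
plan((442,-341,110,14.7))
c=cap("scene")
for a,ce,m in blobs(c,"yellow",20): print(a,np.round(ce))
cv2.imwrite("pics/s2.png",cv2.resize(c["image"][100:300,140:420,::-1],None,fx=2.8,fy=2.8,interpolation=2))
E
```

```text
at [ 550.8 -312.3  262.9] ang 14.7 t 22.9 w 0.4 F [ 0.4  0.4 -0.2] tilt [-4.e-04  4.e-04 -1.e+00]
-> (442, -341, 110, 14.7) shift x 152.9 y -0.1 z -112.5 turn 0.0
84 [189. 197.]
266 [278. 278.]
```

View pics/s2.png

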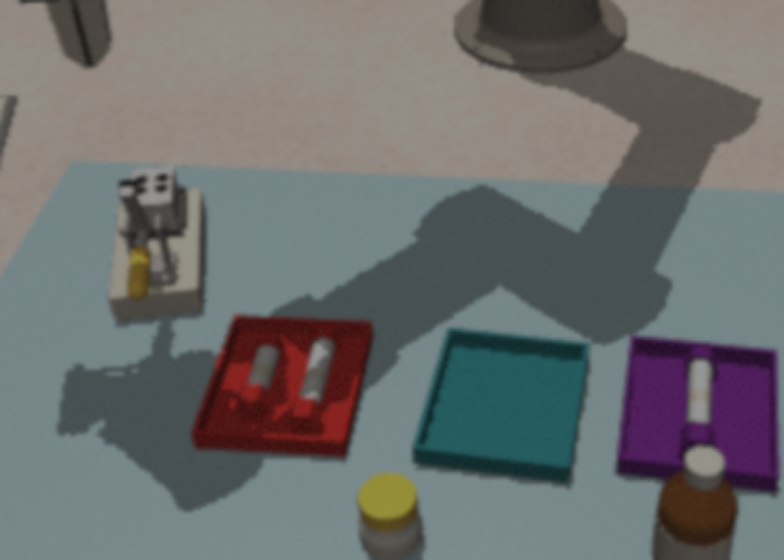

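The clamp is open: the yellow handle lies level at (138,270) in the crop, the arm is up, and the block is still in its nest. The purple tube lies in its tray. Now the block.

Request:
send_rows([
  [0,0,-38,0],
  [0,0,-38,0],
  [40,0,-36.5,0],
  [50,0,0,0],
  [40,0,0,0],
  [23,0,0,0],
  [0,0,0,0],
  [0,0,0,0],
], hand=0.75)

```text
time: 23.95
tool_pos: [442.3, -341.2, 110.8]
tcp_rot: [-0.812, 1.571, -0.555]
contact_force: [0.6, 0.9, 0.4]
grip_width: 68.1
```

```bash
python3 - <<'E'
from h import *
plan((442,-341,42,14.7))
c=cap("wrist");cv2.imwrite("pics/w3.png",c["image"][:,:,::-1])
E
```

```text
at [ 442.3 -341.2  110.8] ang 14.7 t 23.95 w 68.1 F [0.6 0.9 0.4] tilt [ 2.e-04 -1.e-04 -1.e+00]
-> (442, -341, 42, 14.7) shift x 68.8 y 0.3 z -0.2 turn 0.0
```

View pics/w3.png

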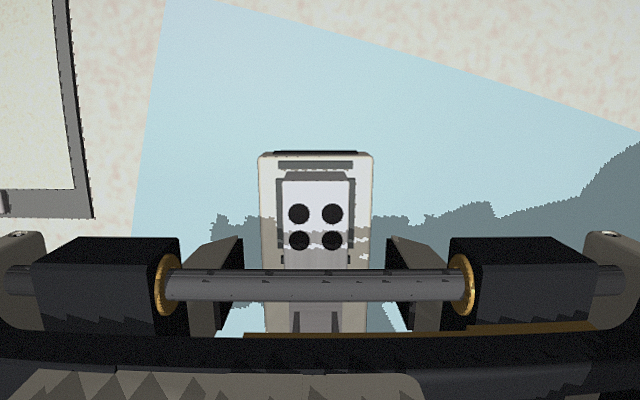

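Block spans columns 281–350, centred between the fingers (245/385). Descend, grip, lift.

Request:
send_rows([
  [30,0,0,0],
  [25,0,0,0],
  [13,0,0,0],
  [0,0,0,0],
  [0,0,0,0],
])

```text
time: 24.62
tool_pos: [442.6, -341.6, 43.5]
tcp_rot: [-1.017, 1.569, -0.76]
contact_force: [0.1, -0.1, -0.4]
grip_width: 68.6
```

Request:
send_rows([
  [0,0,0,0],
  [0,0,0,0],
  [0,0,0,0],
  [0,0,0,0],
  [0,0,0,0],
  [0,0,0,0],
  [0,0,0,0],
], hand=0)

```text
time: 25.5
tool_pos: [442.0, -341.0, 42.5]
tcp_rot: [0.235, 1.571, 0.492]
contact_force: [-0.2, 1.3, 3.1]
grip_width: 39.8
```

Request:
send_rows([
  [-4,0,0,0],
  [-6,0,0,0],
  [-15,0,0,0],
  [-30,0,0,0],
  [-30,0,0,0],
  [0,0,0,0],
  [0,0,0,0],
])

```text
time: 26.38
tool_pos: [441.6, -340.7, 126.9]
tcp_rot: [1.978, 1.57, 2.235]
contact_force: [-0.6, -0.1, -2.7]
grip_width: 40.1
```

```bash
python3 - <<'E'
from h import *
plan((640,11.5,127,-4.3))
c=cap("wrist");cv2.imwrite("pics/w4.png",c["image"][:,:,::-1])
E
```

```text
at [ 441.6 -340.7  126.9] ang 14.7 t 26.38 w 40.1 F [-0.6 -0.1 -2.7] tilt [-6.e-04  8.e-04 -1.e+00]
-> (640, 11.5, 127, -4.3) shift x -0.1 y 290.1 z 281.4 turn 19.0
```

View pics/w4.png

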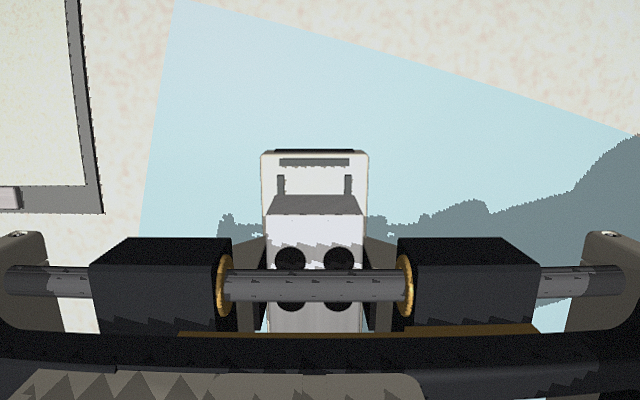

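The block is held level and the nest is empty below it. I'll move sideways first to clear the clamp, then go to the teal tray.

Request:
send_rows([
  [0,45,0,0],
  [0,45,0,0],
  [0,40,30,0],
  [0,32,50,0],
  [0,32,50,0],
  [0,32,50,0],
  [0,32,50,0],
  [0,32,51,0],
])

```text
time: 27.42
tool_pos: [640.4, 12.5, 125.7]
tcp_rot: [2.829, 1.568, 3.086]
contact_force: [0.9, -1.6, -1.8]
grip_width: 39.8
```

Request:
send_rows([
  [0,0,0,9.5],
  [0,0,0,9.5],
  [30,0,0,0],
  [30,0,0,0],
  [0,0,0,0],
  [0,0,0,0],
])

```text
time: 28.18
tool_pos: [640.4, 10.8, 67.7]
tcp_rot: [0.368, 1.571, 0.294]
contact_force: [0.7, -0.3, -1.1]
grip_width: 39.8
```

```bash
python3 - <<'E'
from h import *
plan((640,11.5,17.5,-4.3))
E
```

```text
at [640.4  10.8  67.7] ang -4.3 t 28.18 w 39.8 F [ 0.7 -0.3 -1.1] tilt [ 3.e-04  1.e-04 -1.e+00]
-> (640, 11.5, 17.5, -4.3) shift x 50.2 y 0.6 z -0.4 turn 0.0
```

Request:
send_rows([
  [25,0,0,0],
  [17,0,0,0],
  [6,0,0,0],
  [2.5,0,0,0],
  [0,0,0,0],
  [0,0,0,0],
])

```text
time: 28.92
tool_pos: [640.5, 10.8, 17.6]
tcp_rot: [0.039, 1.57, -0.036]
contact_force: [-1.0, -0.2, -3.0]
grip_width: 39.7
```

Request:
send_rows([
  [0.8,0,0,0],
  [0,0,0,0],
  [0,0,0,0],
])

```text
time: 29.3
tool_pos: [640.4, 10.8, 16.6]
tcp_rot: [0.061, 1.57, -0.014]
contact_force: [0.3, -0.2, 1.4]
grip_width: 40.1
```

Request:
send_rows([
  [0,0,0,0],
  [0,0,0,0],
  [0,0,0,0],
  [0,0,0,0],
  [-10,0,0,0],
  [-30,0,0,0],
  [-50,0,0,0],
  [-50,0,0,0],
], hand=0.62)

```text
time: 30.3
tool_pos: [639.9, 10.9, 158.2]
tcp_rot: [0.271, 1.57, 0.197]
contact_force: [1.6, 0.3, 0.4]
grip_width: 56.6
```

Request:
send_rows([
  [-20,0,-50,0],
  [-10,0,-50,0],
  [0,0,-50,0],
  [0,0,-50,0],
  [0,0,0,0],
  [0,0,0,0],
  [0,0,0,0],
])

```text
time: 31.18
tool_pos: [441.9, 25.5, 186.4]
tcp_rot: [0.029, 1.569, -0.045]
contact_force: [-0.3, -0.2, 0.7]
grip_width: 56.7
```

```bash
python3 - <<'E'
from h import *
plan()
c=cap("scene");cv2.imwrite("pics/s3.png",cv2.resize(c["image"][100:310,150:430,::-1],None,fx=2.8,fy=2.8,interpolation=2))
t=cap("top");cv2.imwrite("pics/t3.png",cv2.resize(t["image"][110:300,220:480,::-1],None,fx=3,fy=3,interpolation=2))
E
```

```text
at [441.9  25.5 186.4] ang -4.3 t 31.18 w 56.7 F [-0.3 -0.2  0.7] tilt [ 1.3e-03 -1.0e-04 -1.0e+00]
```

View pics/s3.png

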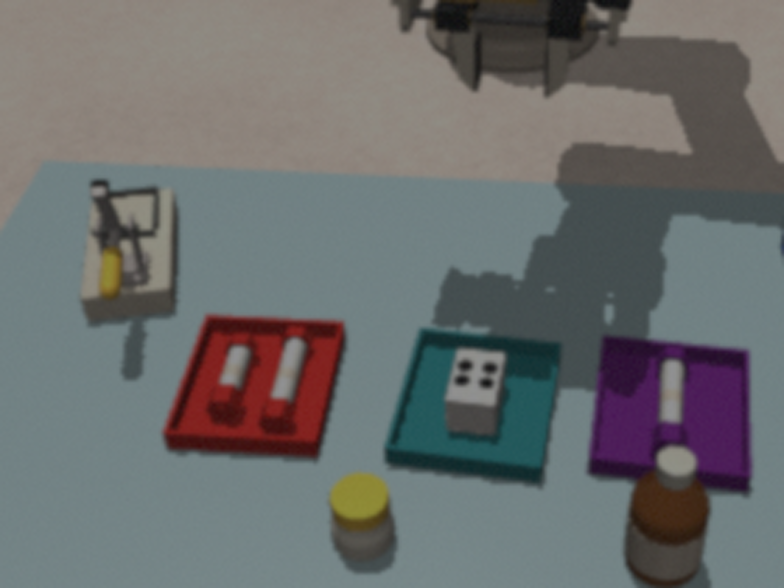

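View pics/t3.png

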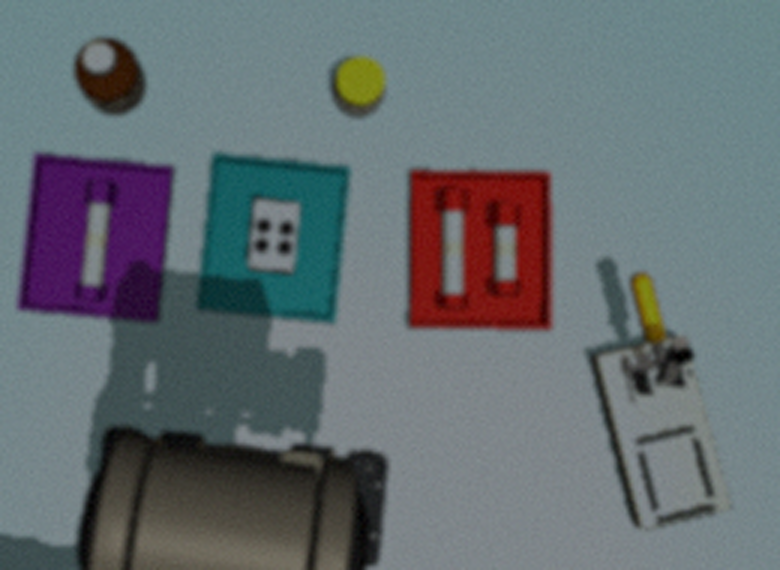

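Everything is placed: the red tubes are at (453,248) and (505,246), the purple tube at (97,240), and the block is upright at (273,235) in the teal tray. The clamp handle is level at (645,305), and the bottle has not moved. Handing in.

```bash
python3 -c "
from plant import *
print(close_job())"
```

```text
the job is handed in; nothing more can be done
None
```

The job is handed in, at about 31 s on the robot's clock (limit 112 s). `close_job()` gives no verdict, so the result rests on my own checks.

- **Tubes:** both red-capped tubes lie side by side on the red tray's floor, and the purple-capped tube lies in the purple tray.
- **Clamp and block:** I flipped the clamp open first, and a picture showed the block still in its nest. I then lifted the block straight out and stood it upright near the centre of the teal tray.
- **Last checks:** the final top and scene pictures show everything in the right tray, the clamp handle level on its open side, the bottle upright where it was, and the gripper clear of everything. The wrist-force readings were only a few newtons throughout.
- **Not measured:** I judged the final resting heights and tilts, and the clamp's exact angle, from the pictures and the release heights.

No check failed. The top and wrist cameras agreed on the tube positions to about 2 mm.

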